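Wedge up a hinged optics platform and hold it

ROBOT

A 7-joint arm with a two-finger parallel gripper is mounted at the origin on the work surface. World frame = base frame: x ahead of the robot, y to its left, z up, the work surface at z = 0. Lengths are in mm, angles in rad, forces in N, time in s.
With the tool pointing down it reaches from about 400 to 850 mm from the base axis. Payload 10.4 kg.
Tool frame: the origin (TCP) lies midway between the tips of the shut fingers; the grasp point (between the pads) lies behind it (robot.grip_depth is the z of the grasp point in the tool frame, in mm); z points along the fingers, y is the direction in which the jaws open and shut (so a half turn about z gives the same grasp; the last joint's range is limited). The gripper opens to 85 mm and grips with 20 to 120 N. Pads are 22 mm wide; open, the fingers measure 114 mm over their backs; the gripper's body (76 mm by 85 mm) begins 54 mm behind the grasp point. The pads swing forward as they close: fully open they stand 13 mm farther back than shut.
Start: joints at [-1.315, 0.332, -0.065, 1.46, 0.022, 1.35, -0.088], TCP at [171.987, 600.892, 231.338] pointing down, gripper open.
Joint ranges: [-2.6, 2.6], [-0.5, 2.12], [-1.47, 1.34], [0.16, 2.42], [-1.27, 4.41], [0.06, 2.06], [-2.6, 2.6]. Speed limits (rad/s): [2.22, 2.22, 2.79, 2.79, 3.14, 3.14, 3.14].

INTERFACE

Orientations are given as a rotation vector (axis times angle).
In Python, from cell import robot gives the robot as it stands.
- The arm moves only by the tool move_arm, never from a script. Its argument "increments" is a list of rows, each an object with "fingers": the finger opening in m, from 0 to 0.0854; "offset": the shift along the tool's x, y, z in m, a list of three; "turn": the turn about the tool's z in degrees. In form: [{"fingers": fingers, "offset": [dx, dy, dz], "turn": turn}, ...]. A call has 1 to 20 rows; each row shifts and turns the pose as measured when the row begins, along the tool's axes as they then stand; what a row does not reach is not made up. A row lasts 1/12 s, in which the tool goes at most 41.7 mm and 7.16 degrees, less where a joint would pass 70% of its speed; a pose out of reach is approached as far as the arm can. A call is refused whole if a number of a shift passes 0.0417 or a number of a turn 7.16, either way. A call with a gripper value outside its range is refused whole. The fingers move at their own pace and stop on an object; "force" is the grip in N (left out, the last holds). Time passes only in rows, so rows that do not move let the fingers close. It gives the time, the measured TCP pose, the force and the opening at its end, in the units of the state.
- robot.sense(): the state, without advancing time (a new reading comes with each control period).
- robot.snapshot(name): name is "side" or "top"; returns a dict with "img" (480x640x3 uint8, red, green, blue), "range_z" (480x640 float32, mm along the optical axis (not along the pixel's ray), 0 where there is no reading), "K" (3x3 intrinsics, pixels), "camera_from_world" (4x4, takes a point from world to camera coordinates). Camera axes: x right, y down, z forward; pixel columns grow to the right and rows downward; lengths in mm; the calibration is good to about 2 mm. A picture is of the moment at which its call begins.
- robot.finish_job(): hands the job in, once; it reports no verdict.
The state is a dict: "t": time; "joint_positions": joint angles; "qvel": joint speeds; "joint_efforts": joint torques, N m; "tool_pos": TCP position; "tcp_rot": TCP orientation; "force": force on the tool from outside, world axes, zero at the start; "wrist_torque": the same for the moment, N m; "opening": opening from 0.0 (shut) to 1.0 (fully open).
Only numpy, scipy, OpenCV 4.12 (cv2) and the standard library are available. Lean on these libraries where they do the work, as an engineer would, in place of code of your own. Each camera call takes 0.05 s, during which the arm holds its last target.

TASK

On the optical table a black hinged platform carrying a lens barrel rests on its aluminium base. Take the brass levelling wedge by its orange block, set it flat on the table square to the middle of the platform's steel front bar, thin end towards it, and slide it gently under the bar until the bar is lifted about 4 mm off its rest (the red line across the ramp is then right under the bar; never lift it more than 10 mm). Finish while still gripping the wedge and holding the platform up with it alone: do not touch the platform with the hand, and leave the other things where they are.

Things in the scene. Friction and masses are not known exactly. Their poses are not given: they have to be found in the camera images.
- base: Fixed aluminium base: two 12 mm high, 16 mm wide rails along its x (inner faces 87 mm either side of the middle), cross bar and 34 mm high hinge lugs at the far end. Origin on the table straight under the middle of the platform's front bar; +x points from that bar to the hinge (195 mm away), +z up. The wedge goes in along +x, between the rails, on the bare table.
- platform: Black platform, 190 x 170 x 10 mm, hinged at its far end, 195 mm behind the front bar and 22 mm up (at rest its origin and axes are the base's). Front edge: round steel bar 12 mm thick, 206 mm long, resting on the rails; behind it the underside is 15 mm above the table. A lens barrel, top 115 mm up, stands 90 mm behind the bar. Only its weight (4 to 9 N at the bar) holds it down.
- lip (a point): Lowest point of the platform's front bar, at its middle: 12 mm above the table at rest; its height minus 12 mm is the lift (wanted: 4 mm). Same axes as the platform; the bar's centre line is 6 mm above.
- wedge: Loose brass wedge, 34 mm wide, 0.3 kg. Origin on its underside, +x to the thin end, +z up. Underside x = -20 to 102 mm; 3 mm thick at x = 102, ramp rising straight to 27 mm at x = 12, flat to x = -20; orange block on the flat, full width, top at 60 mm. Red line across the ramp at x = 54; under the bar's centre line the lift is 4 mm. Bar first touches the ramp 33 mm from the thin end.
- wedge_grip (a point): Point to grip the wedge: middle of the orange block (32 mm along x, 34 mm wide along y), at wedge x = -4 mm, 40 mm above its underside. Same axes as the wedge. Its sides and those of the wedge below are flush, free down to the table.
- wedge_toe (a point): Middle of the wedge's thin end, on its underside. Same axes as the wedge.
- riser_mid (a point): Bystander, loose: black flat riser block, 100 x 36 x 25 mm, flat top (not a wedge). The point is its centre.
- mirror_mount_mid (a point): Bystander, loose: small steel mirror mount on a 30 x 50 mm foot, 55 mm tall, brass screws. The point is its centre.
- post_mid (a point): Bystander, loose: thin steel post, 13 mm across, 75 mm tall, on a 32 mm round foot. The point is its centre.
- lens_tube_mid (a point): Bystander, loose: black lens tube standing up, 31 mm across, 50 mm tall. The point is its centre.
- lens_cap_mid (a point): Bystander, loose: black round cap, 42 mm across, 12 mm high. The point is its centre.
- clamp_fork_mid (a point): Bystander, loose: steel slotted clamping fork lying flat, about 85 x 25 x 10 mm with a 17 mm high brass screw. The point is its centre.
- optic_case_mid (a point): Bystander, loose: round white case with a blue lid, 56 mm across, 30 mm high. The point is its centre.
Mind the look-alikes: they are no part of the job. Of the things shaped like the wedge, the brass one is meant.

How it is judged:
By the outcome, as a careful person would: the job done as asked, in the order asked, and still so for the second after the job is handed in, while the arm keeps its last pose, push and grip.
It also fails if it takes over 53 s, if anything falls off the work surface, if the arm or the gripper's body presses on something with over 40 N, if the wrist force passes 120 N, or if a joint passes its speed limit or range.

## Working session

There is one attempt and no reset: what is moved stays moved. The work goes in short steps, Python scripts to look and compute and a tool call to move; the robot and the scene stay as the last step left them, time stands still between calls to the robot, and variables do not carry over. Pictures are saved under pics/ and viewed, and the job is handed in when it is done.

Besides the shell and the picture viewer there is one more tool, called after "Request:" in YAML: its name, and indented under it one key for each argument. move_arm: Moves the arm, as the interface text tells. Its arguments: {"type":"object","properties":{"increments":{"type":"array"},"force":{"type":"number"}},"required":["increments"]}

```bash
mkdir -p pics; python3 - <<'E'
from cell import robot
import cv2,numpy as np,pickle
print(robot.sense(), robot.grip_depth)
for n in("side","top"):
    s=robot.snapshot(n); pickle.dump(s,open(n+"0.pkl","wb"))
    cv2.imwrite(f"pics/{n}0.png",s["img"][:,:,::-1]); print(n,s["K"].tolist(),np.round(s["camera_from_world"],3).tolist())
E
```

```text
{'t': 0.0, 'joint_positions': array([-1.31461053,  0.33285807, -0.06469851,  1.46096515,  0.02159277,
        1.3498875 , -0.0885224 ]), 'qvel': array([-0.00059079, -0.00131025,  0.00068838, -0.00056617,  0.00034698,
        0.00238688, -0.0004583 ]), 'joint_efforts': array([ 2.55662944e-04, -6.25442863e+01,  4.94106591e-02, -3.91602659e+01,
        1.61825668e-02,  9.81162273e-03, -3.37694007e-05]), 'tool_pos': array([171.89172193, 600.50026566, 230.51316034]), 'tcp_rot': array([-4.36485761e-01, -3.11098282e+00,  2.22445803e-03]), 'force': array([-1.06798182,  0.04468365, -0.09921353]), 'wrist_torque': array([-0.03699432,  0.00621842, -0.0463011 ]), 'opening': 0.9953389544234842} -18.700000000000003
side [[540.4058299067938, 0.0, 307.85568978680925], [0.0, 540.4058299067938, 242.24982441122884], [0.0, 0.0, 1.0]] [[0.919, -0.395, 0.009, -495.502], [-0.28, -0.668, -0.69, 176.109], [0.279, 0.631, -0.724, 1018.062], [0.0, 0.0, 0.0, 1.0]]
top [[444.3365311404721, 0.0, 320.3386955920774], [0.0, 444.3365311404721, 244.0185786810877], [0.0, 0.0, 1.0]] [[-0.013, -1.0, -0.003, 2.507], [-0.996, 0.013, -0.086, 534.955], [0.087, 0.002, -0.996, 946.729], [0.0, 0.0, 0.0, 1.0]]
```

```bash
ls -la .
```

```text
total 4220
drwxr-xr-x  3 agent agent    4096 Dec  6 17:27 .
drwxr-xr-x 23 root  root     4096 Dec  6 17:26 ..
drwxr-xr-x  2 agent agent    4096 Dec  6 17:27 pics
-rw-r--r--  1 agent agent 2150990 Dec  6 17:27 side0.pkl
-rw-r--r--  1 agent agent 2150990 Dec  6 17:27 top0.pkl
```

View pics/side0.png

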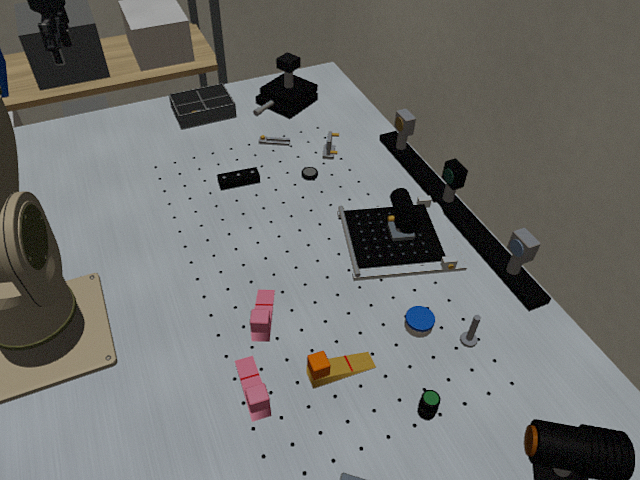

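View pics/top0.png

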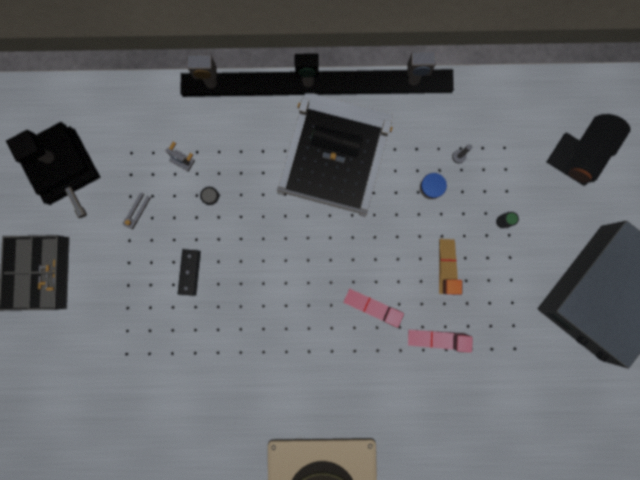

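The things shaped like the wedge are: the brass wedge with an orange block (side 340,365; top 450,265), pink wedge A (side 262,315; top 374,308) and pink wedge B (side 252,388; top 440,340). The black riser (side 239,178; top 189,272) has a flat top. By the description I choose the brass one. I'll check it in a crop and measure it.

```bash
cat > h.py <<'E'
import numpy as np,cv2,pickle
def ray(s,uv,z):
    T=s["camera_from_world"];R=T[:3,:3];c=-R.T@T[:3,3]
    uv=np.atleast_2d(uv).astype(float)
    d=np.c_[(uv-s["K"][:2,2])/s["K"][[0,1],[0,1]],np.ones(len(uv))]@R
    return c+d*((z-c[2])/d[:,2])[:,None]
def proj(s,p):
    p=np.atleast_2d(p);T=s["camera_from_world"];q=p@T[:3,:3].T+T[:3,3];q=q@s["K"].T
    return q[:,:2]/q[:,2:]
def cloud(s):
    z=s["range_z"];v,u=np.mgrid[:480,:640];K=s["K"];T=s["camera_from_world"]
    P=np.stack([(u-K[0,2])/K[0,0]*z,(v-K[1,2])/K[1,1]*z,z],-1)
    P=(P-T[:3,3])@T[:3,:3]; P[z==0]=np.nan
    return P
E
python3 - <<'E'
from h import *
t=pickle.load(open("top0.pkl","rb"));s=pickle.load(open("side0.pkl","rb"))
cr=lambda im,x,y,w,h,k:cv2.resize(im[y:y+h,x:x+w,::-1],(w*k,h*k),interpolation=cv2.INTER_CUBIC)
cv2.imwrite("pics/c1.png",np.hstack([cr(s["img"],290,330,100,75,4),cr(t["img"],410,225,100,75,4)]))
cv2.imwrite("pics/c2.png",cr(t["img"],260,85,150,140,4))
cv2.imwrite("pics/c3.png",cr(s["img"],325,175,150,115,5))
for n,d in(("top",t),("side",s)):
    hsv=cv2.cvtColor(d["img"],cv2.COLOR_RGB2HSV)
    m=cv2.inRange(hsv,(3,120,60),(28,255,255))
    k,l,st,c=cv2.connectedComponentsWithStats(m)
    for i in range(1,k):
        if st[i,4]>60:
            print(n,st[i],c[i],hsv[l==i].mean(0))
    P=cloud(d)
    ok=np.isfinite(P[...,2]); tab=ok&(abs(P[...,2])<15); print("table z",np.median(P[tab][:,2]))
E
```

```text
top [440 240  22  54 849] [448.61130742 269.12603062] [ 15.08598351 143.9163722  125.56654888]
table z -0.6528306425338184
side [128  66  90  21 264] [170.13257576  76.14772727] [ 17.31818182 131.71969697  70.03030303]
side [ 56  86  56  14 180] [84.18333333 92.83888889] [ 17.65       131.68333333  70.66666667]
side [28 97 27 11 95] [ 39.45263158 101.65263158] [ 17.35789474 132.65263158  69.66315789]
side [  6 102  21   8  69] [ 16.66666667 105.97101449] [ 17.4057971  133.53623188  68.52173913]
side [ 307  351   68   37 1519] [335.59907834 366.81303489] [ 18.51217907 195.80447663 131.24292298]
side [531 425   7  29 133] [534.20300752 439.16541353] [ 14.45112782 226.7518797   96.83458647]
table z -0.9761525456893245
```

View pics/c1.png

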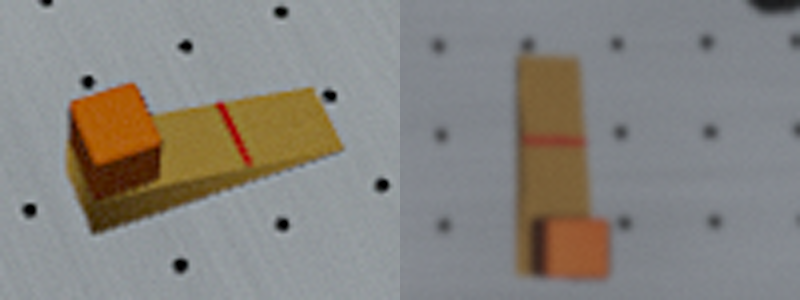

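View pics/c2.png

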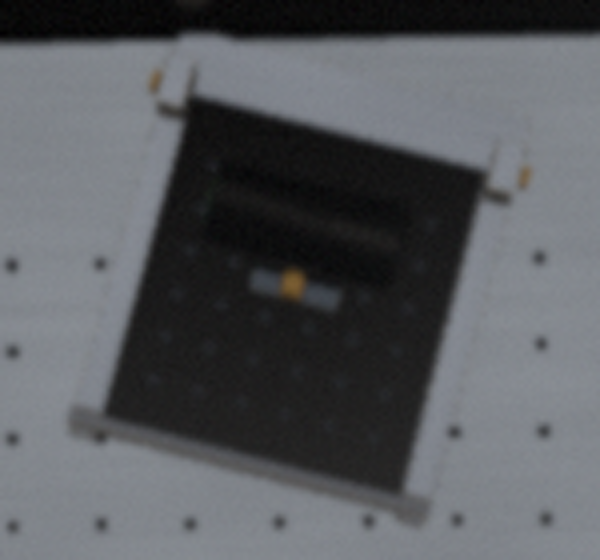

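View pics/c3.png

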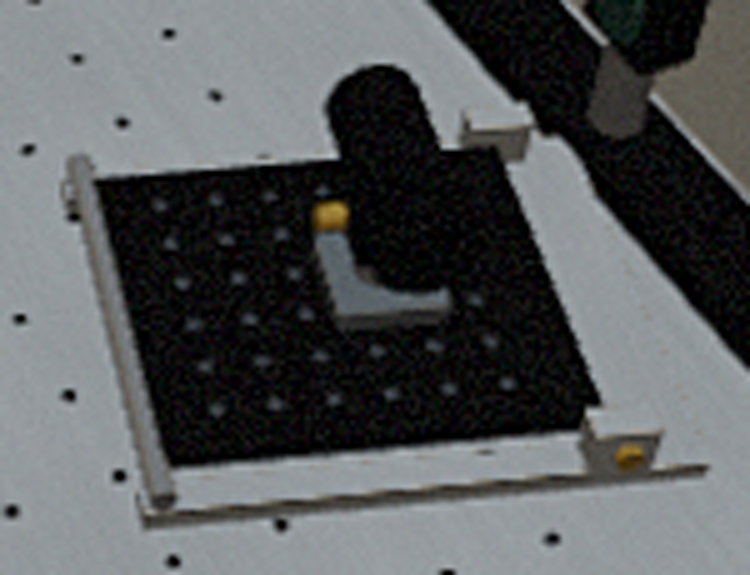

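The crop confirms the brass wedge: orange block, red line, thin end towards +x. Next I'll measure the bar and the wedge.

```bash
python3 - <<'E'
from h import *
t=pickle.load(open("top0.pkl","rb"));s=pickle.load(open("side0.pkl","rb"))
tc=lambda p:(np.array(p,float)+.5)/4-.5+[260,85]
sc=lambda p:(np.array(p,float)+.5)/5-.5+[325,175]
# bar axis ends
a=ray(t,[tc((70,420)),tc((428,513))],18); b=ray(s,[sc((80,160)),sc((163,502))],18)
for n,q in(("top",a),("side",b)):
    d=q[0]-q[1]; print(n,q.round(1).tolist(),"mid",q.mean(0).round(1),"len",np.linalg.norm(d).round(1),"yaw(y axis left)",np.degrees(np.arctan2(-d[0],d[1])).round(2))
# plate edges
for n,d in(("top",t),("side",s)):
    g=d["img"].max(2); m=(g<45).astype(np.uint8)
    x0,y0,x1,y1=(275,95,400,215) if n=="top" else (335,195,450,275)
    mm=np.zeros_like(m); mm[y0:y1,x0:x1]=m[y0:y1,x0:x1]
    mm=cv2.morphologyEx(mm,cv2.MORPH_CLOSE,np.ones((5,5)))
    c=max(cv2.findContours(mm,0,1)[0],key=cv2.contourArea)
    ap=cv2.approxPolyDP(c,4,True)[:,0]; print(n,ap.tolist()); print(ray(d,ap,25)[:,:2].round(1).tolist())
# wedge
for n,d in(("top",t),("side",s)):
    hsv=cv2.cvtColor(d["img"],cv2.COLOR_RGB2HSV).astype(int); P=cloud(d)
    x0,y0,x1,y1=(435,235,468,298) if n=="top" else (300,345,382,392)
    H=hsv[y0:y1,x0:x1];Q=P[y0:y1,x0:x1]
    red=((H[...,0]<6)|(H[...,0]>170))&(H[...,1]>150)
    ora=(H[...,0]>=5)&(H[...,0]<14)&(H[...,1]>120)&(abs(Q[...,2]-60)<6)
    v,u=np.nonzero(ora); r=cv2.minAreaRect(np.c_[u+x0,v+y0].astype(np.float32))
    bx=ray(d,cv2.boxPoints(r),60)[:,:2]; print(n,"orange top c",ray(d,[np.array([u.mean()+x0,v.mean()+y0])],60)[0].round(1),len(u),np.nanmedian(Q[ora][:,2]))
    X=ray(d,np.c_[u+x0,v+y0],60)[:,:2].astype(np.float32); print(" rect",cv2.minAreaRect(X))
    br=(H[...,0]>=10)&(H[...,0]<28)&(H[...,1]>100)&(Q[...,2]>2)&(Q[...,2]<40)
    print(" red n",red.sum(), "red c",np.nanmedian(Q[red],0).round(1) if red.any() else 0)
    W=Q[(H[...,1]>100)&(Q[...,2]>2)][:,:2].astype(np.float32); print(" all rect",cv2.minAreaRect(W), W.mean(0))
E
```

```text
top [[657.8, 89.9, 18.0], [603.0, -107.5, 18.0]] mid [630.4  -8.8  18. ] len 204.8 yaw(y axis left) -15.5
side [[660.6, 90.9, 18.0], [602.5, -108.2, 18.0]] mid [631.5  -8.6  18. ] len 207.4 yaw(y axis left) -16.26
top [[307, 110], [287, 188], [358, 206], [379, 128]]
[[836.1, 21.5], [659.6, 67.4], [617.4, -88.2], [792.5, -138.5]]
side [[344, 211], [359, 267], [433, 261], [444, 255], [424, 205], [413, 205], [408, 195], [391, 195], [391, 207]]
[[657.7, 67.9], [612.5, -95.5], [762.0, -140.5], [792.5, -135.1], [836.3, 15.0], [812.9, 24.7], [820.0, 59.3], [783.2, 74.7], [762.8, 38.4]]
top orange top c [ 439.5 -280.3   60. ] 220 59.13057162513663
 rect ((439.41888427734375, -280.4056091308594), (31.76819610595703, 26.925600051879883), 89.26232147216797)
 red n 0 red c 0
 all rect ((483.8590087890625, -283.4682922363281), (34.48845291137695, 116.96094512939453), 87.65653991699219) [ 477.57767 -280.50955]
side orange top c [ 431.3 -288.6   60. ] 51 57.20925140428305
 rect ((435.509765625, -283.6231689453125), (35.249725341796875, 31.644943237304688), 86.05225372314453)
 red n 19 red c [ 496.2 -283.8   15.8]
 all rect ((481.89111328125, -272.8523864746094), (57.16389846801758, 122.4117431640625), 87.63008880615234) [ 467.98914 -287.65192]
```

```bash
python3 - <<'E'
from h import *
t=pickle.load(open("top0.pkl","rb"));s=pickle.load(open("side0.pkl","rb"))
tc=lambda p:(np.array(p,float)+.5)/4-.5+[410,225]
sc=lambda p:(np.array(p,float)+.5)/4-.5+[290,330]
def f(n,d,c,pts,z):
    r=ray(d,[c(p) for p in pts],z)[:,:2]; e=[round(np.degrees(np.arctan2(*(r[(i+1)%len(r)]-r[i])[::-1])),1) for i in range(len(r))]
    print(n,r.round(1).tolist(),"mean",r.mean(0).round(1),e)
f("s toe",s,sc,[(312,88),(343,150)],3)
f("s block",s,sc,[(70,102),(135,84),(160,140),(97,165)],60)
f("s red",s,sc,[(219,103),(249,164)],15.8)
f("s heel-toe",s,sc,[(94,233),(343,154)],0)
f("t toe",t,lambda p:tc((p[0]-400,p[1])),[(518,57),(577,58)],3)
f("t block",t,lambda p:tc((p[0]-400,p[1])),[(547,219),(608,218),(609,278),(546,278)],60)
f("t red",t,lambda p:tc((p[0]-400,p[1])),[(523,139),(585,142)],15.8)
E
```

```text
s toe [[543.4, -269.8], [541.2, -304.0]] mean [ 542.3 -286.9] [np.float64(-93.6), np.float64(86.4)]
s block [[423.3, -265.4], [452.6, -268.1], [451.0, -297.2], [421.7, -297.7]] mean [ 437.2 -282.1] [np.float64(-5.3), np.float64(-93.2), np.float64(-179.0), np.float64(87.2)]
s red [[496.2, -267.1], [494.8, -300.2]] mean [ 495.5 -283.7] [np.float64(-92.4), np.float64(87.6)]
s heel-toe [[422.0, -296.4], [541.3, -304.4]] mean [ 481.7 -300.4] [np.float64(-3.8), np.float64(176.2)]
t toe [[544.7, -269.3], [543.7, -302.1]] mean [ 544.2 -285.7] [np.float64(-91.7), np.float64(88.3)]
t block [[454.4, -266.1], [454.5, -297.9], [423.4, -297.2], [423.8, -264.5]] mean [ 439.  -281.4] [np.float64(-89.8), np.float64(178.6), np.float64(89.3), np.float64(-3.1)]
t red [[498.4, -267.0], [496.3, -300.8]] mean [ 497.3 -283.9] [np.float64(-93.5), np.float64(86.5)]
```

```bash
cat > rel.py <<'E'
from cell import robot
from scipy.spatial.transform import Rotation as Ro
import numpy as np,sys
def rel(x,y,z,yaw):
    """remaining move in tool axes (m) and turn (deg); yaw = wanted wedge x direction, deg. tool y should be along yaw+90 (mod 180)"""
    st=robot.sense();R=Ro.from_rotvec(st["tcp_rot"]).as_matrix()
    d=np.array([x,y,z])-st["tool_pos"]
    ty=np.degrees(np.arctan2(R[1,1],R[0,1])); dt=(yaw+90-ty+90)%180-90
    print("t",round(st["t"],2),"pos",st["tool_pos"].round(1),"ty",round(ty,2),"tilt",np.degrees(R[:2,2]).round(2),"F",st["force"].round(2),"M",st["wrist_torque"].round(2),"open",round(st["opening"],3))
    print("tool shift mm",(R.T@d).round(1),"turn",round(-dt,2)," toolx",R[:,0].round(3),"tooly",R[:,1].round(3))
if __name__=="__main__": rel(*map(float,sys.argv[1:]))
E
python3 rel.py 500 350 231 -2.7
```

```text
t 0.1 pos [171.9 600.5 230.6] ty 74.03 tilt [-0.02 -0.07] F [ 0.49 -0.56 -0.01] M [ 0.05 -0.02  0.  ] open 0.999
tool shift mm [-3.844e+02 -1.506e+02 -2.000e-01] turn -13.27  toolx [-0.961  0.275 -0.   ] tooly [ 0.275  0.961 -0.001]
```

Request:
move_arm:
  increments:
    - {"fingers": 0.085,"offset": [-0.035,-0.014,0],"turn": 0}
    - {"fingers": 0.085,"offset": [-0.035,-0.014,0],"turn": 0}
    - {"fingers": 0.085,"offset": [-0.035,-0.014,0],"turn": 0}
    - {"fingers": 0.085,"offset": [-0.035,-0.014,0],"turn": 0}
    - {"fingers": 0.085,"offset": [-0.035,-0.014,0],"turn": 0}
    - {"fingers": 0.085,"offset": [-0.035,-0.014,0],"turn": 0}
    - {"fingers": 0.085,"offset": [-0.035,-0.014,0],"turn": 0}
    - {"fingers": 0.085,"offset": [-0.035,-0.014,0],"turn": 0}
    - {"fingers": 0.085,"offset": [-0.035,-0.014,0],"turn": 0}
    - {"fingers": 0.085,"offset": [-0.035,-0.014,0],"turn": 0}

```text
t: 0.93
tool_pos: [471.8, 366.4, 225.0]
tcp_rot: [-0.405, -3.107, 0.009]
force: [0.2, 1.0, 0.2]
opening: 0.994
```

```bash
python3 rel.py 560 20 231 -2.7
```

```text
t 0.93 pos [471.8 366.4 225. ] ty 75.15 tilt [-0.49 -0.28] F [0.25 1.04 0.16] M [ 0.05 -0.03  0.03] open 0.994
tool shift mm [-174.  -312.3   -5.1] turn -12.15  toolx [-0.967  0.256  0.007] tooly [ 0.256  0.967 -0.007]
```

Request:
move_arm:
  increments:
    - {"fingers": 0.085,"offset": [-0.017,-0.032,-0.001],"turn": -1}
    - {"fingers": 0.085,"offset": [-0.017,-0.032,-0.001],"turn": -1}
    - {"fingers": 0.085,"offset": [-0.017,-0.032,-0.001],"turn": -1}
    - {"fingers": 0.085,"offset": [-0.017,-0.032,-0.001],"turn": -1}
    - {"fingers": 0.085,"offset": [-0.017,-0.032,-0.001],"turn": -1}
    - {"fingers": 0.085,"offset": [-0.017,-0.032,-0.001],"turn": -1}
    - {"fingers": 0.085,"offset": [-0.017,-0.032,-0.001],"turn": -1}
    - {"fingers": 0.085,"offset": [-0.017,-0.032,-0.001],"turn": -1}
    - {"fingers": 0.085,"offset": [-0.017,-0.032,-0.001],"turn": -1}
    - {"fingers": 0.085,"offset": [-0.017,-0.032,-0.001],"turn": -1}

```text
t: 1.77
tool_pos: [585.9, 3.5, 232.4]
tcp_rot: [-0.122, -3.126, 0.013]
force: [0.6, -0.1, 0.2]
opening: 0.994
```

```bash
python3 rel.py 438 -281.7 150 -2.7
```

```text
t 1.77 pos [585.9   3.5 232.4] ty 85.52 tilt [-0.77 -0.45] F [ 0.63 -0.08  0.22] M [ 0.03 -0.02 -0.04] open 0.994
tool shift mm [ 124.1 -295.2   86.6] turn -1.78  toolx [-0.997  0.078  0.013] tooly [ 0.078  0.997 -0.009]
```

Request:
move_arm:
  increments:
    - {"fingers": 0.085,"offset": [0.013,-0.031,0.0],"turn": -0.2}
    - {"fingers": 0.085,"offset": [0.013,-0.031,0.0],"turn": -0.2}
    - {"fingers": 0.085,"offset": [0.013,-0.031,0.0],"turn": -0.2}
    - {"fingers": 0.085,"offset": [0.013,-0.031,0.0],"turn": -0.2}
    - {"fingers": 0.085,"offset": [0.013,-0.031,0.0],"turn": -0.2}
    - {"fingers": 0.085,"offset": [0.013,-0.031,0.015],"turn": -0.2}
    - {"fingers": 0.085,"offset": [0.013,-0.031,0.015],"turn": -0.2}
    - {"fingers": 0.085,"offset": [0.013,-0.031,0.015],"turn": -0.2}
    - {"fingers": 0.085,"offset": [0.01,-0.025,0.015],"turn": -0.2}
    - {"fingers": 0.085,"offset": [0,0,0],"turn": 0}

```text
t: 2.6
tool_pos: [444.3, -282.7, 172.3]
tcp_rot: [-0.085, -3.125, 0.019]
force: [-0.9, 0.2, -0.1]
opening: 0.998
```

```bash
python3 rel.py 438 -281.7 100 -2.7
```

```text
t 2.6 pos [ 444.3 -282.7  172.3] ty 86.89 tilt [-0.92 -0.68] F [-0.87  0.18 -0.06] M [-0.02 -0.    0.02] open 0.998
tool shift mm [ 5.2  1.6 72.3] turn -0.41  toolx [-0.998  0.054  0.015] tooly [ 0.054  0.998 -0.013]
```

Request:
move_arm:
  increments:
    - {"fingers": 0.085,"offset": [0.0015,0.0005,0.015],"turn": -0.1}
    - {"fingers": 0.085,"offset": [0.0015,0.0005,0.015],"turn": -0.1}
    - {"fingers": 0.085,"offset": [0.0015,0.0005,0.015],"turn": -0.1}
    - {"fingers": 0.085,"offset": [0.0015,0.0005,0.015],"turn": -0.1}
    - {"fingers": 0.085,"offset": [0,0,0.015],"turn": 0}
    - {"fingers": 0.085,"offset": [0,0,0],"turn": 0}

```text
t: 3.1
tool_pos: [434.9, -282.1, 93.5]
tcp_rot: [-0.083, -3.123, 0.018]
force: [-1.2, 0.5, -0.6]
opening: 0.997
```

```bash
python3 rel.py 438 -281.7 18 -2.7
python3 - <<'E'
from cell import robot
import cv2
s=robot.snapshot("side");cv2.imwrite("pics/s1.png",cv2.resize(s["img"][280:430,220:460,::-1],(720,450)))
E
```

```text
t 3.1 pos [ 434.9 -282.1   93.5] ty 86.98 tilt [-1.04 -0.62] F [-1.22  0.54 -0.64] M [ 0.07 -0.07  0.01] open 0.997
tool shift mm [-4.4  1.4 75.4] turn -0.32  toolx [-0.998  0.053  0.018] tooly [ 0.053  0.999 -0.012]
```

View pics/s1.png

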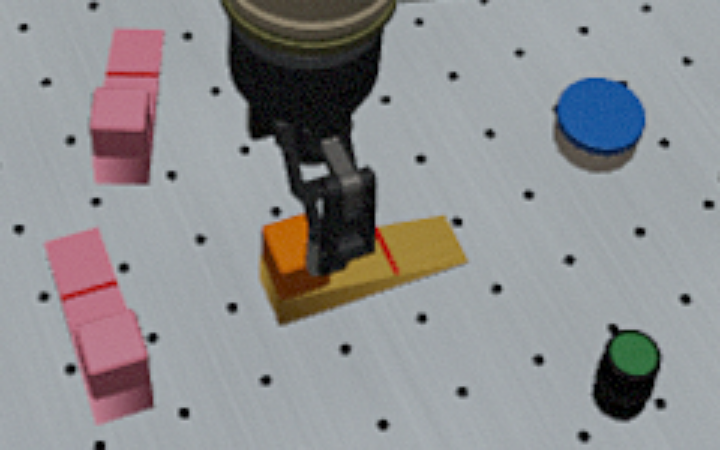

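The open fingers straddle the orange block (crop 330,240) with nothing close by. I'll go down.

Request:
move_arm:
  increments:
    - {"fingers": 0.085,"offset": [-0.001,0.0003,0.013],"turn": -0.1}
    - {"fingers": 0.085,"offset": [-0.001,0.0003,0.013],"turn": -0.1}
    - {"fingers": 0.085,"offset": [-0.001,0.0003,0.013],"turn": -0.1}
    - {"fingers": 0.085,"offset": [-0.001,0.0003,0.013],"turn": 0}
    - {"fingers": 0.085,"offset": [0,0,0.012],"turn": 0}
    - {"fingers": 0.085,"offset": [0,0,0.0],"turn": 0}

```text
t: 3.65
tool_pos: [442.7, -282.1, 32.0]
tcp_rot: [-0.071, -3.13, 0.02]
force: [-0.9, 0.3, -0.5]
opening: 0.995
```

```bash
python3 rel.py 438 -281.7 18 -2.7
```

```text
t 3.65 pos [ 442.7 -282.1   32. ] ty 87.4 tilt [-0.62 -0.74] F [-0.93  0.27 -0.48] M [0.05 0.08 0.06] open 0.995
tool shift mm [ 4.6  0.4 14.1] turn 0.1  toolx [-0.999  0.045  0.01 ] tooly [ 0.045  0.999 -0.013]
```

Request:
move_arm:
  increments:
    - {"fingers": 0.085,"offset": [0.001,0,0.005],"turn": 0}
    - {"fingers": 0.085,"offset": [0.001,0,0.005],"turn": 0}
    - {"fingers": 0.085,"offset": [0.001,0,0.004],"turn": 0}
    - {"fingers": 0.085,"offset": [0,0,0.0],"turn": 0}
    - {"fingers": 0.085,"offset": [0,0,0.0],"turn": 0}

```text
t: 4.07
tool_pos: [440.3, -282.7, 18.3]
tcp_rot: [-0.071, -3.132, 0.022]
force: [-0.5, -0.8, 0.3]
opening: 0.994
```

```bash
python3 rel.py 438 -281.7 18 -2.7
```

```text
t 4.07 pos [ 440.3 -282.7   18.3] ty 87.4 tilt [-0.53 -0.77] F [-0.48 -0.75  0.25] M [-0.07  0.03  0.02] open 0.994
tool shift mm [2.3 0.9 0.3] turn 0.1  toolx [-0.999  0.045  0.009] tooly [ 0.045  0.999 -0.014]
```

Good enough. I'll close with 60 N.

Request:
move_arm:
  increments:
    - {"fingers": 0.05,"offset": [0,0,0],"turn": 0}
    - {"fingers": 0.04,"offset": [0,0,0],"turn": 0}
    - {"fingers": 0.03,"offset": [0,0,0.0],"turn": 0}
    - {"fingers": 0.02,"offset": [0,0,0.0],"turn": 0}
    - {"fingers": 0.0,"offset": [0,0,0.0],"turn": 0}
    - {"fingers": 0.0,"offset": [0,0,0.0],"turn": 0}
    - {"fingers": 0.0,"offset": [0,0,0.0],"turn": 0}
    - {"fingers": 0.0,"offset": [0,0,0.0],"turn": 0}
  force: 60

```text
t: 4.73
tool_pos: [441.0, -282.8, 19.7]
tcp_rot: [-0.071, -3.134, 0.022]
force: [0.2, -0.3, -0.6]
opening: 0.39
```

```bash
python3 rel.py 438 -281.7 70 -2.7
```

```text
t 4.73 pos [ 441.  -282.8   19.7] ty 87.4 tilt [-0.42 -0.78] F [ 0.24 -0.28 -0.59] M [ 0.09  0.   -0.02] open 0.39
tool shift mm [  3.4   0.3 -50.3] turn 0.1  toolx [-0.999  0.045  0.007] tooly [ 0.045  0.999 -0.014]
```

Request:
move_arm:
  increments:
    - {"fingers": 0.0,"offset": [0,0,-0.01],"turn": 0}
    - {"fingers": 0.0,"offset": [0,0,-0.01],"turn": 0}
    - {"fingers": 0.0,"offset": [0,0,-0.01],"turn": 0}
    - {"fingers": 0.0,"offset": [0,0,-0.01],"turn": 0}
    - {"fingers": 0.0,"offset": [0,0,0.0],"turn": 0}

```text
t: 5.15
tool_pos: [440.3, -282.2, 63.3]
tcp_rot: [-0.072, -3.132, 0.021]
force: [1.1, -0.8, -3.5]
opening: 0.396
```

```bash
python3 rel.py 495 28 60 -15.4
python3 - <<'E'
from cell import robot
import cv2
s=robot.snapshot("side");cv2.imwrite("pics/s2.png",cv2.resize(s["img"][280:430,220:460,::-1],(720,450)))
E
```

```text
t 5.15 pos [ 440.3 -282.2   63.3] ty 87.37 tilt [-0.54 -0.76] F [ 1.12 -0.78 -3.45] M [ 0.02  0.02 -0.03] open 0.396
tool shift mm [-40.3 312.4  -1.3] turn 12.77  toolx [-0.999  0.046  0.009] tooly [ 0.046  0.999 -0.014]
```

View pics/s2.png

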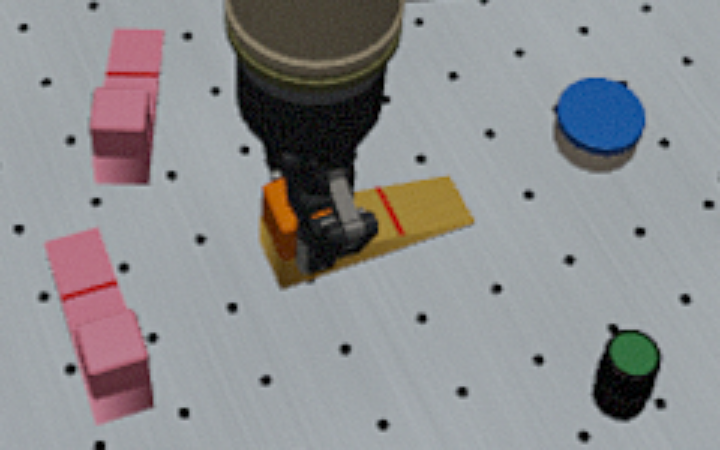

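Request:
move_arm:
  increments:
    - {"fingers": 0.0,"offset": [-0.005,0.015,0],"turn": 0}
    - {"fingers": 0.0,"offset": [-0.005,0.028,0],"turn": 0}
    - {"fingers": 0.0,"offset": [-0.005,0.03,0],"turn": 0}
    - {"fingers": 0.0,"offset": [-0.005,0.03,0],"turn": 0}
    - {"fingers": 0.0,"offset": [-0.004,0.03,0],"turn": 0}
    - {"fingers": 0.0,"offset": [-0.004,0.03,0],"turn": 0}
    - {"fingers": 0.0,"offset": [-0.004,0.03,0],"turn": 0}
    - {"fingers": 0.0,"offset": [-0.004,0.03,0],"turn": 0}
    - {"fingers": 0.0,"offset": [0,0.025,0],"turn": 1}
    - {"fingers": 0.0,"offset": [0,0.015,0],"turn": 2}
    - {"fingers": 0.0,"offset": [0,0,0],"turn": 2}
    - {"fingers": 0.0,"offset": [0,0,0],"turn": 2}
    - {"fingers": 0.0,"offset": [0,0,0],"turn": 2}
    - {"fingers": 0.0,"offset": [0,0,0],"turn": 0}

```text
t: 6.37
tool_pos: [488.8, -7.4, 57.3]
tcp_rot: [-0.328, -3.117, 0.023]
force: [-0.2, -0.5, -1.9]
opening: 0.388
```

```bash
python3 rel.py 495 28 60 -15.4
```

```text
t 6.37 pos [488.8  -7.4  57.3] ty 77.98 tilt [-0.52 -0.78] F [-0.21 -0.53 -1.87] M [ 0.07  0.05 -0.  ] open 0.388
tool shift mm [ 1.3 35.9 -3.2] turn 3.38  toolx [-0.978  0.208  0.006] tooly [ 0.208  0.978 -0.015]
```

Request:
move_arm:
  increments:
    - {"fingers": 0.0,"offset": [0,0.012,0],"turn": 1}
    - {"fingers": 0.0,"offset": [0,0.012,0],"turn": 1}
    - {"fingers": 0.0,"offset": [0,0.012,0],"turn": 1}
    - {"fingers": 0.0,"offset": [0,0,0],"turn": 0.4}
    - {"fingers": 0.0,"offset": [0,0,0],"turn": 0}
    - {"fingers": 0.0,"offset": [0,0,0],"turn": 0}

```text
t: 6.87
tool_pos: [496.0, 27.2, 55.9]
tcp_rot: [-0.418, -3.105, 0.024]
force: [-0.2, 0.1, -4.2]
opening: 0.388
```

```bash
python3 rel.py 495 28 22 -15.4
python3 - <<'E'
from cell import robot
import cv2,pickle
for n in("side","top"):
    s=robot.snapshot(n);pickle.dump(s,open(n+"1.pkl","wb"))
    b=(320,170,160,130) if n=="side" else (250,100,160,130)
    x,y,w,h=b;cv2.imwrite(f"pics/{n}3.png",cv2.resize(s["img"][y:y+h,x-60*(n=="side"):x+w-60*(n=="side"),::-1],(640,520),interpolation=cv2.INTER_CUBIC))
E
```

```text
t 6.87 pos [496.   27.2  55.9] ty 74.68 tilt [-0.61 -0.82] F [-0.25  0.07 -4.18] M [0.03 0.02 0.  ] open 0.388
tool shift mm [ 1.   1.1 33.9] turn 0.08  toolx [-0.964  0.264  0.007] tooly [ 0.264  0.964 -0.017]
```

View pics/side3.png

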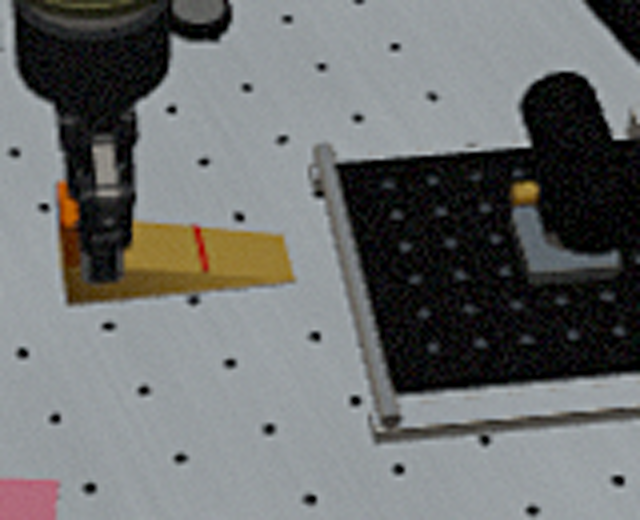

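View pics/top3.png

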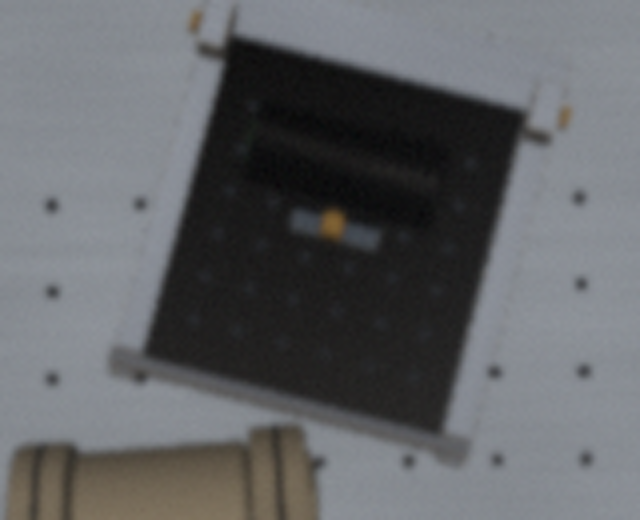

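The wedge hangs straight in front of the bar: its toe is at crop (290,262) and the bar middle at about (358,290). I'll lower it.

Request:
move_arm:
  increments:
    - {"fingers": 0.0,"offset": [0,0,0.009],"turn": 0}
    - {"fingers": 0.0,"offset": [0,0,0.009],"turn": 0}
    - {"fingers": 0.0,"offset": [0,0,0.008],"turn": 0}
    - {"fingers": 0.0,"offset": [0,0,0.005],"turn": 0}
    - {"fingers": 0.0,"offset": [0,0,0.002],"turn": 0}
    - {"fingers": 0.0,"offset": [0,0,0],"turn": 0}

```text
t: 7.47
tool_pos: [495.2, 24.1, 19.6]
tcp_rot: [-0.422, -3.104, 0.025]
force: [-7.0, -0.3, 20.1]
opening: 0.391
```

```bash
python3 rel.py 495 28 20 -15.4
```

```text
t 7.47 pos [495.2  24.1  19.6] ty 74.52 tilt [-0.64 -0.82] F [-6.96 -0.3  20.06] M [ 0.33  1.4  -0.01] open 0.391
tool shift mm [ 1.2  3.7 -0.4] turn -0.08  toolx [-0.964  0.267  0.007] tooly [ 0.267  0.964 -0.017]
```

Request:
move_arm:
  increments:
    - {"fingers": 0.0,"offset": [0,0,-0.001],"turn": 0}
    - {"fingers": 0.0,"offset": [0,0.002,0],"turn": 0}
    - {"fingers": 0.0,"offset": [0,0.002,0],"turn": 0}
    - {"fingers": 0.0,"offset": [0,0,0],"turn": 0}

```text
t: 7.8
tool_pos: [496.5, 28.1, 20.1]
tcp_rot: [-0.423, -3.103, 0.025]
force: [-0.2, 0.3, -2.6]
opening: 0.388
```

```bash
python3 rel.py 495 28 20 -15.4
cat > look.py <<'E'
from cell import robot
import cv2,pickle,sys
s=robot.snapshot("side");pickle.dump(s,open(sys.argv[1]+".pkl","wb"))
cv2.imwrite(f"pics/{sys.argv[1]}.png",cv2.resize(s["img"][170:290,260:420,::-1],(800,600),interpolation=cv2.INTER_CUBIC))
E
python3 look.py s4
```

```text
t 7.8 pos [496.5  28.1  20.1] ty 74.5 tilt [-0.66 -0.83] F [-0.15  0.31 -2.65] M [0.08 0.08 0.02] open 0.388
tool shift mm [ 1.4 -0.5  0.1] turn -0.1  toolx [-0.964  0.267  0.007] tooly [ 0.267  0.963 -0.017]
```

View pics/s4.png

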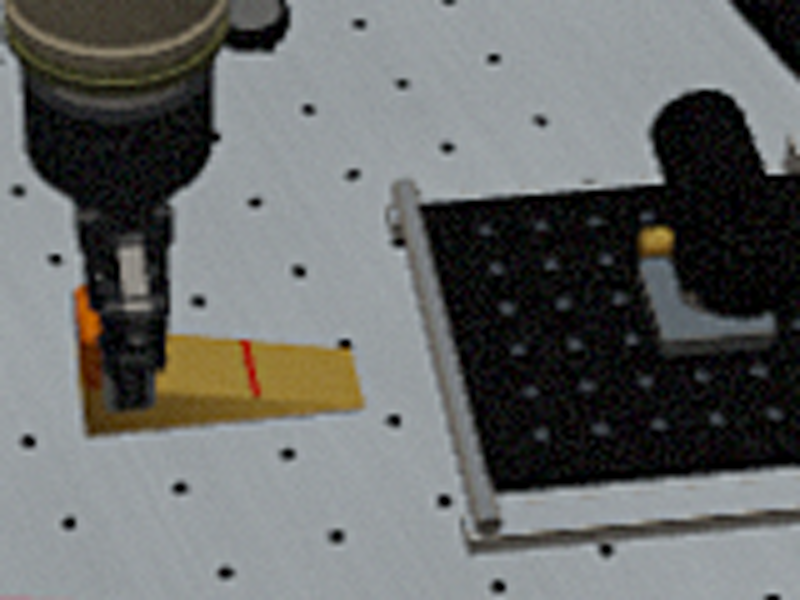

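The wedge is near or on the table, with its toe edge at crop (352,351)–(364,406) and its red line at (242,341)–(258,397). The bar runs from (402,185) to (487,522).

```bash
cat > m.py <<'E'
from h import *
def m(pk,toe,red,heel,bar):
    s=pickle.load(open(pk,"rb")); c=lambda ps:[(np.array(p,float)+.5)/5-.5+[260,170] for p in ps]
    b=ray(s,c(bar),18)[:,:2]; d=b[0]-b[1]; print("bar mid",b.mean(0).round(1),"len",np.linalg.norm(d).round(1),"yaw",np.degrees(np.arctan2(-d[0],d[1])).round(2))
    B=np.array([631.,-8.7]); a=np.radians(-15.4); ex=np.array([np.cos(a),np.sin(a)]);ey=np.array([-ex[1],ex[0]])
    for n,p,z in(("toe",toe,3),("red",red,15.8),("heel",heel,0)):
        r=ray(s,c(p),z)[:,:2]; 
        for q in list(r)+[r.mean(0)]: print(n,q.round(1),"base xy",((q-B)@ex).round(1),((q-B)@ey).round(1))
        if len(r)>1: d=r[0]-r[1]; print("  len",np.linalg.norm(d).round(1),"yaw",np.degrees(np.arctan2(-d[0],d[1])).round(1))
    h=ray(s,c([heel[0],(toe[1][0],toe[1][1]+4)]),0)[:,:2];d=h[1]-h[0];print("side edge yaw",np.degrees(np.arctan2(d[1],d[0])).round(2),np.linalg.norm(d).round(1))
E
python3 - <<'E'
from m import m
m("s4.pkl",[(352,351),(364,406)],[(242,341),(258,397)],[(88,436)],[(402,183),(487,524)])
E
```

```text
bar mid [631.4  -7. ] len 207.2 yaw -15.97
toe [599.9  16.8] base xy -36.8 16.3
toe [590.7 -15.2] base xy -37.1 -17.0
toe [595.3   0.8] base xy -36.9 -0.3
  len 33.3 yaw -15.9
red [552.5  29.9] base xy -85.9 16.4
red [545.6  -3.4] base xy -83.7 -17.5
red [549.1  13.3] base xy -84.8 -0.6
  len 34.0 yaw -11.7
heel [475.2  17.4] base xy -157.2 -16.3
heel [475.2  17.4] base xy -157.2 -16.3
side edge yaw -15.55 120.3
```

Request:
move_arm:
  increments:
    - {"fingers": 0.0,"offset": [-0.006,0,0.0003],"turn": 0}
    - {"fingers": 0.0,"offset": [-0.008,0,0],"turn": 0}
    - {"fingers": 0.0,"offset": [-0.008,0,0],"turn": 0}
    - {"fingers": 0.0,"offset": [-0.008,0,0],"turn": 0}
    - {"fingers": 0.0,"offset": [-0.008,0,0],"turn": 0}
    - {"fingers": 0.0,"offset": [-0.006,0,0],"turn": 0}
    - {"fingers": 0.0,"offset": [0,0,0],"turn": 0}
    - {"fingers": 0.0,"offset": [0,0,0],"turn": 0}

```text
t: 8.52
tool_pos: [543.7, 15.3, 19.7]
tcp_rot: [-0.421, -3.103, 0.024]
force: [-3.2, 0.8, 4.3]
opening: 0.387
```

```bash
cat > b.py <<'E'
from cell import robot
import numpy as np
from rel import rel
a=np.radians(-15.4); ex=np.array([np.cos(a),np.sin(a)]);ey=np.array([-ex[1],ex[0]])
p=robot.sense()["tool_pos"][:2]-[631,-8.7]
print("base xy of TCP",(p@ex).round(2),(p@ey).round(2),"to go",(-54.8-p@ex).round(2))
f=robot.sense()["force"][:2]; print("F along x,y",(f@ex).round(2),(f@ey).round(2))
t=np.array([631,-8.7])+ex*-54.8; rel(t[0],t[1],19.8,-15.4)
E
python3 b.py
```

```text
base xy of TCP -90.5 -0.02 to go 35.7
F along x,y -3.25 -0.1
t 8.52 pos [543.7  15.3  19.7] ty 74.54 tilt [-0.66 -0.81] F [-3.17  0.77  4.27] M [0.35 0.53 0.04] open 0.387
tool shift mm [-35.7   0.1  -0.3] turn -0.06  toolx [-0.964  0.267  0.007] tooly [ 0.267  0.964 -0.017]
```

Request:
move_arm:
  increments:
    - {"fingers": 0.0,"offset": [-0.004,0,0],"turn": 0}
    - {"fingers": 0.0,"offset": [-0.004,0,0],"turn": 0}
    - {"fingers": 0.0,"offset": [-0.004,0,0],"turn": 0}
    - {"fingers": 0.0,"offset": [-0.004,0,0],"turn": 0}
    - {"fingers": 0.0,"offset": [0,0,0],"turn": 0}
    - {"fingers": 0.0,"offset": [0,0,0],"turn": 0}

```text
t: 9.02
tool_pos: [559.7, 11.1, 19.7]
tcp_rot: [-0.421, -3.103, 0.024]
force: [-2.6, 1.5, 2.2]
opening: 0.393
```

```bash
python3 b.py; python3 look.py s5
```

```text
base xy of TCP -73.96 0.14 to go 19.16
F along x,y -2.87 0.74
t 9.02 pos [559.7  11.1  19.7] ty 74.55 tilt [-0.71 -0.78] F [-2.57  1.47  2.17] M [0.21 0.35 0.06] open 0.393
tool shift mm [-19.2  -0.1  -0.2] turn -0.05  toolx [-0.964  0.267  0.008] tooly [ 0.266  0.964 -0.016]
```

View pics/s5.png

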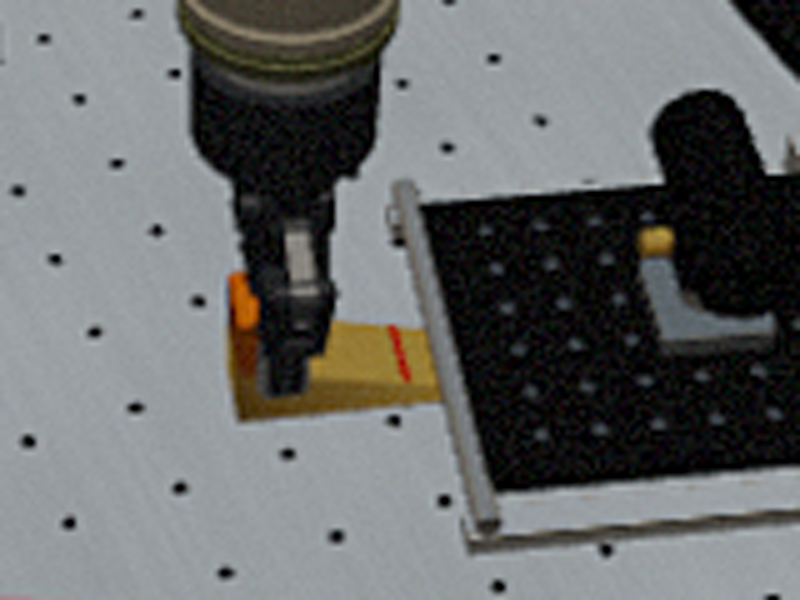

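The toe is under the bar, square and central, with the red line at about (400,352), short of the bar. I'll go on slowly.

Request:
move_arm:
  increments:
    - {"fingers": 0.0,"offset": [-0.002,0,0],"turn": 0}
    - {"fingers": 0.0,"offset": [-0.002,0,0],"turn": 0}
    - {"fingers": 0.0,"offset": [-0.002,0,0],"turn": 0}
    - {"fingers": 0.0,"offset": [0,0,0],"turn": 0}
    - {"fingers": 0.0,"offset": [0,0,0],"turn": 0}

```text
t: 9.48
tool_pos: [563.9, 10.1, 20.0]
tcp_rot: [-0.42, -3.098, 0.022]
force: [-2.6, 0.7, 1.3]
opening: 0.389
```

```bash
python3 b.py
```

```text
base xy of TCP -69.69 0.27 to go 14.89
F along x,y -2.7 -0.02
t 9.48 pos [563.9  10.1  20. ] ty 74.56 tilt [-0.95 -0.7 ] F [-2.61  0.7   1.35] M [ 0.22  0.12 -0.02] open 0.389
tool shift mm [-14.9  -0.3  -0. ] turn -0.04  toolx [-0.964  0.266  0.013] tooly [ 0.266  0.964 -0.016]
```

Request:
move_arm:
  increments:
    - {"fingers": 0.0,"offset": [-0.002,0,0.0003],"turn": 0}
    - {"fingers": 0.0,"offset": [-0.002,0,0.0003],"turn": 0}
    - {"fingers": 0.0,"offset": [-0.002,0,0.0003],"turn": 0}
    - {"fingers": 0.0,"offset": [-0.002,0,0.0003],"turn": 0}
    - {"fingers": 0.0,"offset": [0,0,0],"turn": 0}
    - {"fingers": 0.0,"offset": [0,0,0],"turn": 0}

```text
t: 9.98
tool_pos: [565.4, 10.2, 19.9]
tcp_rot: [-0.417, -3.084, 0.018]
force: [-1.2, 0.6, -1.0]
opening: 0.391
```

```bash
python3 b.py;python3 look.py s6
```

```text
base xy of TCP -68.31 0.79 to go 13.51
F along x,y -1.33 0.26
t 9.98 pos [565.4  10.2  19.9] ty 74.62 tilt [-1.79 -0.43] F [-1.21  0.6  -0.97] M [ 0.16  0.02 -0.02] open 0.391
tool shift mm [-13.5  -0.8  -0.3] turn 0.02  toolx [-0.964  0.266  0.028] tooly [ 0.265  0.964 -0.015]
```

View pics/s6.png

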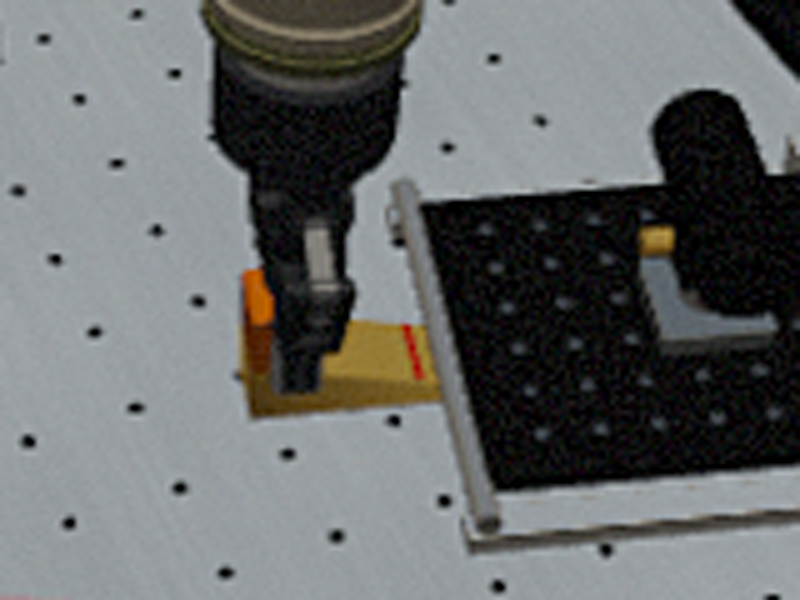

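The push was absorbed: each row restarts from the measured pose, so 2 mm steps stall on contact. I'll use larger steps with a little downward press.

Request:
move_arm:
  increments:
    - {"fingers": 0.0,"offset": [-0.005,-0.0003,0.0005],"turn": 0}
    - {"fingers": 0.0,"offset": [-0.005,-0.0003,0.0005],"turn": 0}

```text
t: 10.2
tool_pos: [570.9, 8.9, 19.5]
tcp_rot: [-0.414, -3.075, 0.015]
force: [-21.4, 3.8, 27.7]
opening: 0.393
```

```bash
python3 b.py
```

```text
base xy of TCP -62.64 1.05 to go 7.84
F along x,y -21.68 -1.99
t 10.2 pos [570.9   8.9  19.5] ty 74.68 tilt [-2.3  -0.23] F [-21.43   3.84  27.75] M [ 1.15  3.73 -0.02] open 0.393
tool shift mm [-7.8 -1.1 -0.6] turn 0.08  toolx [-0.964  0.265  0.038] tooly [ 0.264  0.964 -0.015]
```

Request:
move_arm:
  increments:
    - {"fingers": 0.0,"offset": [-0.004,-0.0005,-0.0002],"turn": 0}
    - {"fingers": 0.0,"offset": [-0.004,-0.0005,-0.0002],"turn": 0}

```text
t: 10.37
tool_pos: [575.3, 7.6, 19.8]
tcp_rot: [-0.411, -3.067, 0.012]
force: [-11.5, 2.8, 8.8]
opening: 0.389
```

```bash
python3 b.py;python3 look.py s7
```

```text
base xy of TCP -58.05 0.97 to go 3.25
F along x,y -11.83 -0.37
t 10.37 pos [575.3   7.6  19.8] ty 74.76 tilt [-2.74 -0.08] F [-11.51   2.79   8.78] M [0.64 1.75 0.01] open 0.389
tool shift mm [-3.2 -1.  -0.2] turn 0.16  toolx [-0.964  0.263  0.046] tooly [ 0.263  0.965 -0.014]
```

View pics/s7.png

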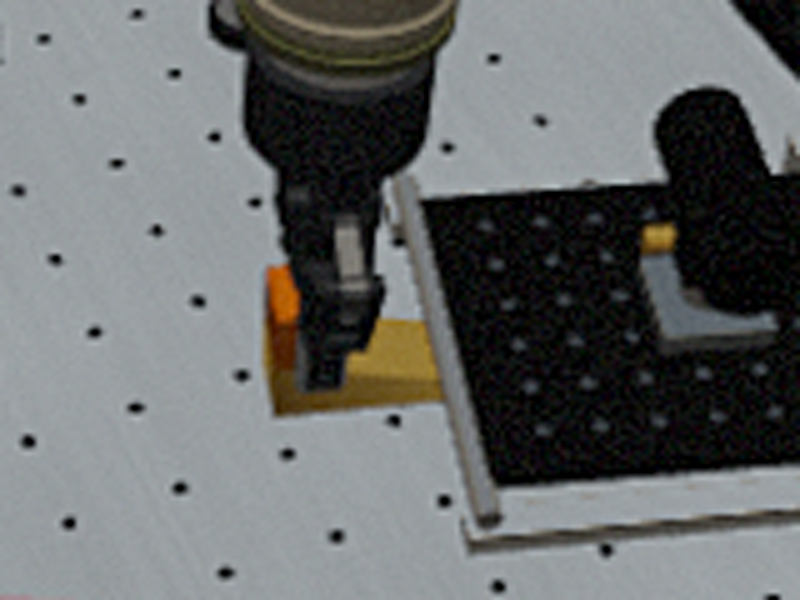

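```bash
cat > lift.py <<'E'
from h import *
import sys
a=pickle.load(open("s4.pkl","rb"))
def lift(pk):
    b=pickle.load(open(pk,"rb")); g=lambda s:cv2.GaussianBlur(cv2.cvtColor(s["img"],cv2.COLOR_RGB2GRAY),(0,0),.8)
    A,B=g(a),g(b)
    ends=dict(right=(355,271),left=(342,208))   # bar end pixels at rest
    for n,(u,v) in ends.items():
        if n=="right": P=cv2.resize(A[v-10:v+4,u-8:u+8],None,fx=8,fy=8,interpolation=cv2.INTER_CUBIC)
        else: P=cv2.resize(A[v-4:v+6,u-6:u+6],None,fx=8,fy=8,interpolation=cv2.INTER_CUBIC)
        S=cv2.resize(B[v-18:v+12,u-16:u+16],None,fx=8,fy=8,interpolation=cv2.INTER_CUBIC)
        S0=cv2.resize(A[v-18:v+12,u-16:u+16],None,fx=8,fy=8,interpolation=cv2.INTER_CUBIC)
        r=[]
        for X in(S0,S):
            m=cv2.matchTemplate(X,P,cv2.TM_CCOEFF_NORMED); r.append((np.array(cv2.minMaxLoc(m)[3]),m.max()))
        d=(r[1][0]-r[0][0])/8
        w=np.array([602.5,-108,18]) if n=="right" else np.array([660,91,18.])
        per=proj(a,w+[0,0,4])[0]-proj(a,w)[0]
        print(n,"shift px",d,"score",r[1][1].round(3),"px per 4mm",per.round(2),"lift est",(4*d@per/(per@per)).round(2))
lift(sys.argv[1])
E
for k in s5 s6 s7; do python3 lift.py $k.pkl; done
python3 - <<'E'
from h import *
s=pickle.load(open("s7.pkl","rb")); B=np.array([631.,-8.7]); a=np.radians(-15.4); ex=np.array([np.cos(a),np.sin(a)]);ey=np.array([-ex[1],ex[0]])
for p,z in(((276,415),0),((267,268),60),((392,405),0)):
    q=ray(s,[(np.array(p)+.5)/5-.5+[260,170]],z)[0,:2]-B; print((q@ex).round(1),(q@ey).round(1))
E
```

```text
right shift px [0. 0.] score 0.999 px per 4mm [ 0.15 -1.27] lift est 0.0
left shift px [0. 0.] score 0.999 px per 4mm [ 0.09 -1.28] lift est 0.0
right shift px [ 0.    -0.125] score 0.999 px per 4mm [ 0.15 -1.27] lift est 0.39
left shift px [ 0.    -0.125] score 0.998 px per 4mm [ 0.09 -1.28] lift est 0.39
right shift px [ 0.125 -0.625] score 0.984 px per 4mm [ 0.15 -1.27] lift est 1.99
left shift px [1.625 0.125] score 0.82 px per 4mm [ 0.09 -1.28] lift est -0.03
-75.2 -14.6
-75.8 15.5
-24.3 -15.2
```

```bash
cat > dl.py <<'E'
from h import *
import sys
B=np.array([631.,-8.7]); a=np.radians(-15.4); ex=np.array([np.cos(a),np.sin(a)]);ey=np.array([-ex[1],ex[0]])
def fit(pk):
    s=pickle.load(open(pk,"rb"));P=cloud(s).reshape(-1,3);x=(P[:,:2]-B)@ex;y=(P[:,:2]-B)@ey
    m=(x>12)&(x<60)&(y>-75)&(y<60)&(P[:,2]>10)&(P[:,2]<45)
    t=(x>-60)&(x<60)&(y>-200)&(y<-125)&(abs(P[:,2])<12)
    z0=np.median(P[t,2]); h=P[m,2]-z0
    print(pk,"n",m.sum(),"plate top rel table",np.median(h).round(2),"+-",(h.std()/np.sqrt(len(h))).round(2),"mean x",x[m].mean().round(1), "lift~",((np.median(h)-REF)*195/(195-x[m].mean())).round(2) if REF else "")
    return np.median(h)
REF=0
REF=fit("s4.pkl")
for k in sys.argv[1:]: fit(k)
E
python3 dl.py s5.pkl s6.pkl s7.pkl
```

```text
s4.pkl n 987 plate top rel table 24.94 +- 0.05 mean x 36.0 lift~ 
s5.pkl n 995 plate top rel table 24.87 +- 0.05 mean x 35.9 lift~ -0.09
s6.pkl n 985 plate top rel table 25.44 +- 0.05 mean x 35.9 lift~ 0.62
s7.pkl n 983 plate top rel table 27.73 +- 0.05 mean x 35.9 lift~ 3.42
```

Request:
move_arm:
  increments:
    - {"fingers": 0.0,"offset": [-0.004,-0.0003,0],"turn": 0}
    - {"fingers": 0.0,"offset": [0,0,0],"turn": 0}

```text
t: 10.58
tool_pos: [578.2, 6.9, 19.6]
tcp_rot: [-0.409, -3.064, 0.011]
force: [3.1, -2.2, -1.4]
opening: 0.393
```

```bash
python3 b.py;python3 look.py s8; python3 dl.py s8.pkl; python3 lift.py s8.pkl
```

```text
base xy of TCP -55.06 1.02 to go 0.26
F along x,y 3.54 -1.33
t 10.58 pos [578.2   6.9  19.6] ty 74.79 tilt [-2.93 -0.01] F [ 3.06 -2.22 -1.38] M [-0.33 -1.16 -0.08] open 0.393
tool shift mm [-0.2 -1.  -0.2] turn 0.19  toolx [-0.964  0.263  0.049] tooly [ 0.262  0.965 -0.014]
s4.pkl n 987 plate top rel table 24.94 +- 0.05 mean x 36.0 lift~ 
s8.pkl n 986 plate top rel table 28.46 +- 0.05 mean x 35.9 lift~ 4.31
right shift px [ 0.25  -0.875] score 0.977 px per 4mm [ 0.15 -1.27] lift est 2.82
left shift px [ 5.375 -0.625] score 0.737 px per 4mm [ 0.09 -1.28] lift est 3.13
```

View pics/s8.png

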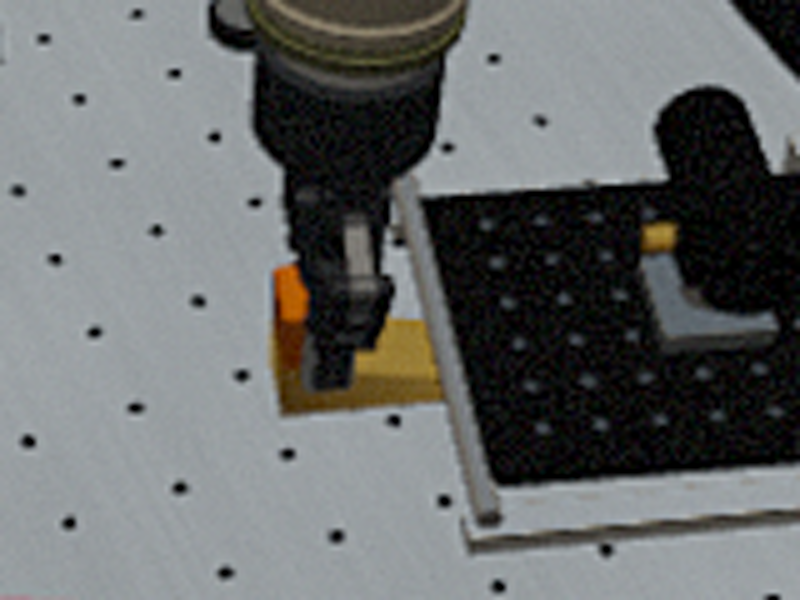

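The lift is about 4 mm and the hand is clear of the bar. I'll dwell to see that it holds.

Request:
move_arm:
  increments:
    - {"fingers": 0.0,"offset": [0,0,0],"turn": 0}
    - {"fingers": 0.0,"offset": [0,0,0],"turn": 0}
    - {"fingers": 0.0,"offset": [0,0,0],"turn": 0}
    - {"fingers": 0.0,"offset": [0,0,0],"turn": 0}
    - {"fingers": 0.0,"offset": [0,0,0],"turn": 0}
    - {"fingers": 0.0,"offset": [0,0,0],"turn": 0}

```text
t: 11.13
tool_pos: [578.2, 6.9, 19.6]
tcp_rot: [-0.41, -3.064, 0.011]
force: [-3.7, -0.2, 3.1]
opening: 0.388
```

```bash
python3 b.py;python3 look.py s9; python3 dl.py s9.pkl
python3 - <<'E'
from cell import robot
import cv2
for n in("side","top"):
    s=robot.snapshot(n); cv2.imwrite(f"pics/fin_{n}.png",s["img"][:,:,::-1])
E
```

```text
base xy of TCP -55.05 0.98 to go 0.25
F along x,y -3.52 -1.22
t 11.13 pos [578.2   6.9  19.6] ty 74.79 tilt [-2.91 -0.02] F [-3.72 -0.24  3.09] M [ 0.28  0.18 -0.02] open 0.388
tool shift mm [-0.2 -1.  -0.2] turn 0.19  toolx [-0.964  0.263  0.049] tooly [ 0.262  0.965 -0.014]
s4.pkl n 987 plate top rel table 24.94 +- 0.05 mean x 36.0 lift~ 
s9.pkl n 996 plate top rel table 28.44 +- 0.05 mean x 35.9 lift~ 4.29
```

View pics/fin_side.png

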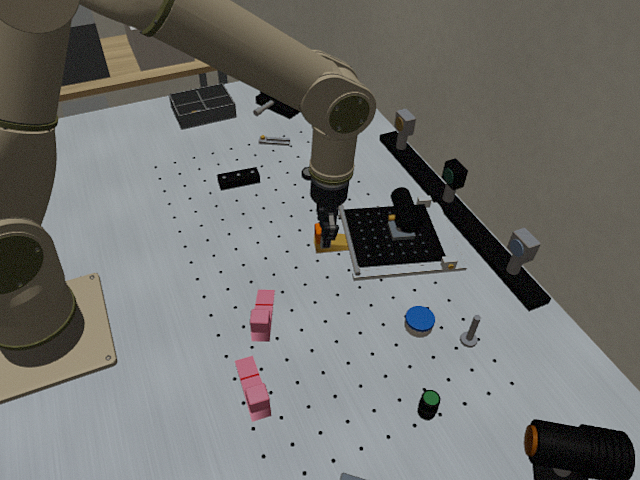

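View pics/fin_top.png

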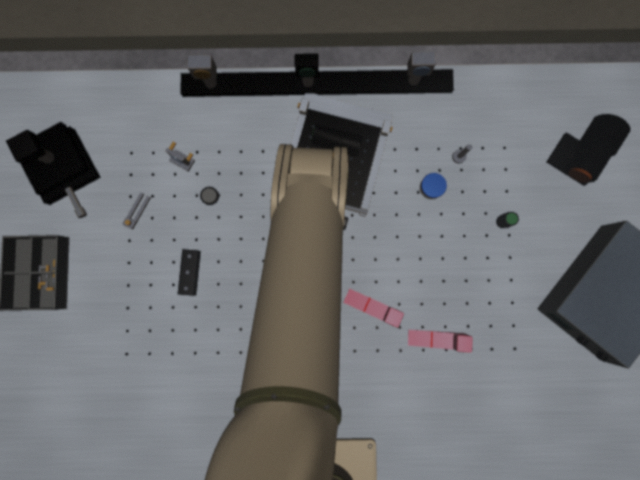

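The lift is steady at about 4 mm, the wedge is still gripped and TCP height matches the grasp height, so the wedge is flat. Bystanders are where they were. I'll hand it in.

```bash
python3 -c "
from cell import robot
print(robot.finish_job())"
```

```text
the job is handed in; nothing more can be done
None
```

I gripped the brass wedge by its orange block and set it on the table square to the middle of the bar. I then slid it under until the bar lifted about 4 mm, and handed in at about 11.3 s with the wedge still gripped.

**Lift:** the depth readings gave 4.3 mm, steady over a half-second dwell. The arm position implied about 3.9 mm. A coarse match of the bar ends between pictures disagreed, giving about 2.8–3.1 mm; I trusted it less because the bar moves only about 1.3 pixels over 4 mm.

**Red line:** I could not see it under the bar at the end, because the bar hid it.

**Position:** the wedge was on line to within about 1 mm and 0.5° of the bar's square.

**Tool tilt:** the gripper tilted about 3° while pushing, mostly once the wedge met the bar. The tool height matched that at grasp, so I take the wedge to be flat on the table.

**Forces and surroundings:** the highest wrist force I read was about 35 N, and only a few newtons remained at the end. The hand looked clear of the bar. In the last pictures the things I could see were unmoved; part of the table was behind the arm.

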